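# Hold the gel illuminator's viewing lid at 45 degrees

## Task

A colleague is about to cut a band out of the gel on the illuminator and needs both hands free. First clear the gel scoop off the lid: hang it by its eye on the hook of the support stand. Then take the viewing lid by its bar handle, raise it to 45 degrees from closed and finish while holding it there by the handle, since it falls shut if let go; leave the other things on the bench where they are.

Things in the scene. Friction and masses are not known exactly. Their poses are not given: they have to be found in the camera images.
- illuminator: White gel illuminator, a flat box 250 mm wide (y), 240 mm deep (x), with a low control nose in front and a black-framed amber viewing lid on top. Fixed to the bench. Origin: under the housing at bench level; x points to the back (away from the robot at yaw 0), y left, z up. The closed lid spans x = -83.5 to +92.5 mm, y = -118 to +118 mm, its flat top at z = 82 mm.
- lid (a joint): Angle of the viewing lid in rad: 0 closed (flat), growing as its front edge swings up and back about the hinge along y at the back; stops at 1.3. 45 degrees is 0.785. It weighs about 0.5 kg with its handle and falls shut from any angle when let go.
- lid_hinge (a point): A fixed point on the hinge axis of the lid, in the middle of its width: x = 96.5 mm, z = 66 mm in the illuminator's frame. The hinge axis is the illuminator's y.
- lid_handle: Round bar handle near the lid's front edge, 10 mm thick, 104 mm long along the illuminator's y, on two end legs (33 mm free beneath the bar, 90 mm between the legs). Origin: middle of the bar; with the lid closed at x = -61.5, y = 0, z = 120 mm in the illuminator's frame, 158 mm in front of the hinge axis and 54 mm above it. It turns with the lid; its z is the lid's normal.
- scoop: Gel scoop lying flat across the closed lid behind the handle, 177 mm long, 0.05 to 0.1 kg: a steel ring eye at one end, a black handle 15 mm wide, 9 mm thick and 64 mm long, and a flat steel blade 42 mm wide with 8 mm lips. Origin: on its underside; x points along the scoop towards the eye, z up when flat. The black handle reaches from x = -5 to +59 mm; the blade from x = -22 to -85 mm.
- scoop_eye (a point): Middle of the scoop's eye: a ring 6 mm thick, 34 mm outside and 24 mm inside diameter, at x = 75 mm, y = 0, z = 3 mm in the scoop's frame.
- stand: Support stand fixed to the bench, left or right of the illuminator: base plate 150 x 105 x 12 mm, upright rod 12 mm thick, 262 mm high, with a boss head and hook. Origin: on the rod's axis at bench level. The hook points along the stand's -x (roughly towards the robot): a level arm 6 mm thick at z = 215 mm from the boss head (x = -15 mm) to x = -64 mm, then bent up into an upright tip at x = -74 mm.
- hook_arm (a point): Middle of the hook's level arm: x = -45 mm, y = 0, z = 215 mm in the stand's frame.
- hook_tip (a point): Top end of the hook's upright tip (6 mm thick, round end): x = -74 mm, y = 0, z = 248 mm in the stand's frame. An eye lowered over it with the scoop lying level towards the stand's -x and then let go drops onto the arm and the scoop swings down to hang.
- water_bottle: Clear bottle with screw cap, 69 mm across and 150 mm high, standing on the other side of the illuminator from the stand; bystander. Origin under its middle.
- bench_timer: Small timer, 62 x 66 x 20 mm, in front of the illuminator; bystander.
- black_marker: Marker pen, 136 mm long and 14 mm high, lying in front; bystander.
- tweezers: Steel forceps, 122 mm long and 8 mm high, lying in front; bystander.
- boat: White weighing boat, 60 x 85 x 20 mm, in front; bystander.
- dish: Petri dish, 91 mm across and 16 mm high, front left; bystander.
- notebook: Notebook, 210 x 150 x 11 mm, lying at the right; bystander.

How it is judged:
By the outcome, as a careful person would: the job done as asked, in the order asked, and still so for the second after the job is handed in, while the arm keeps its last pose, push and grip.
It also fails if it takes over 54 s, if anything falls off the work surface, if the arm or the gripper's body presses on something with over 40 N, if the wrist force passes 120 N, or if a joint passes its speed limit or range.

## Robot

A 6-joint arm with a two-finger parallel gripper is mounted at the origin on a cart in front of the work surface, level with it; the furniture and walls round the work are solid. World frame = base frame: x ahead of the robot, y to its left, z up, the work surface at z = 0. Lengths are in mm, angles in rad, forces in N, time in s.
With the tool pointing down it reaches from about 400 to 825 mm from the base axis. Payload 7 kg.
Tool frame: the origin (TCP) lies midway between the tips of the shut fingers; the grasp point (between the pads) lies 19 mm behind it (grip_point_offset is the distance from the TCP to the grasp point, in mm); z points along the fingers, y is the line along which they close (so a half turn about z gives the same grasp; the last joint's range is limited). The gripper opens to 85 mm and grips with 20 to 120 N. Pads are 22 mm wide; open, the fingers measure 114 mm over their backs; the gripper's body (76 mm by 85 mm) begins 54 mm behind the grasp point. The pads swing forward as they close: fully open they stand 13 mm farther back than shut.
Start: joints at [1.474, 0.359, 0.012, 0, -1.224, -0.288], TCP at [253.384, 625.613, 231.302] pointing down, gripper open.
Joint ranges: [-3.07, 3.07], [-1.43, 2.12], [-1.02, 1.25], [-3.03, 1.67], [-3.05, -0], [-3.03, 3.03]. Speed limits (rad/s): [2.39, 2.39, 3.01, 3.14, 3.14, 3.14].

## Interface

Orientations are given as a rotation vector (axis times angle).
In Python, from cell import sense, capture, camera_info, close_job, spot_in, pinpoint, grip_point_offset gives the robot as it stands.
- The arm moves only by the tool step_arm, never from a script. Its argument "increments" is a list of rows, each a list of 2 entries, a list of its own where there are three numbers: the shift along the tool's x, y, z in mm, then the turn, a rotation vector about the tool's x, y, z in rad. In form: [[[tx, ty, tz], [wx, wy, wz]], ...]. A call has 1 to 10 rows; each row is the pose to reach, as a shift and turn from the pose commanded when the call began, along the tool's axes at that moment; what a row does not reach only later rows make up. A row lasts 1/10 s, in which the tool goes at most 50 mm and 8.59 degrees, less where a joint would pass 70% of its speed; a pose out of reach is approached as far as the arm can. A call with a gripper value outside its range is refused whole. "grip" is the closure, from 0 (fully open) to 1 (shut), set as the call begins (left out, the last holds). The fingers move at their own pace and stop on an object; "force" is the grip in N (left out, the last holds). Time passes only in rows, so rows that repeat a pose let the fingers close. It gives the time, the measured TCP pose, the force, the opening and the grip force at its end, in the units of the state.
- sense(): the state, without advancing time (a new reading comes with each control period).
- capture(name): name is "scene" or "top" or "wrist"; returns the picture (400x640x3 uint8, red, green, blue); there is no depth.
- camera_info(name): a dict with "K" (3x3 intrinsics, pixels), "dist" ([k1, k2, p1, p2, k3] as OpenCV has them; the pictures are not rectified), "xyz" and "orientation" of the camera in the world; the wrist camera has in their place "T_tool_cam" (4x4, takes a point from camera to tool coordinates, whose origin is the TCP and whose axes are the flange's). Camera axes: x right, y up, looking along -z (the intrinsics and any distortion apply to the point x, -y, -z); pixel columns grow to the right and rows downward; lengths in mm; the calibration is good to about 2 mm. A picture is of the moment at which its call begins: read the wrist's pose just before it. camera_info takes no time and is no camera call.
- close_job(): hands the job in; it is judged then, once.
Trained networks look in the newest picture that a camera, given by its name, has taken for a name from the list of things; names that differ only in an ending like _2 or _b are one class to them, and where a whole thing is asked for, a point or a joint stands for the part that bears it (a point fixed in the world has none). Each returns a list of dicts, best first, with "conf" (0 to 1); they miss things now and then, are a little off and sometimes report something else, mostly with a low value. They report only what shows in the picture. A call takes as long as a camera call.
- spot_in(camera, label): "extent" ([left, top, right, bottom] in pixels, round what is visible of it).
- pinpoint(camera, label): "point" ([column, row] in pixels: a listed point, or the origin of a listed thing).
The state is a dict: "t": time; "joint_positions": joint angles; "qvel": joint speeds; "tau": joint torques, N m; "tcp_pos": TCP position; "tool_rot": TCP orientation; "wrist_force": force on the tool from outside, world axes, zero at the start; "torque": the same for the moment, N m; "grip_width": finger opening in mm; "gripper_force": force on a finger pad.
Only numpy, scipy, OpenCV 4.12 (cv2) and the standard library are available. Lean on these libraries where they do the work, as an engineer would, in place of code of your own. Each camera call takes 0.05 s, during which the arm holds its last target. There are 200 camera calls.

## Working session

There is one attempt and no reset: what is moved stays moved. The work goes in short steps, Python scripts to look and compute and a tool call to move; the robot and the scene stay as the last step left them, time stands still between calls to the robot, and variables do not carry over. Pictures are saved under pics/ and viewed, at most 11 in all, crops included, and the job is handed in when it is done.

Besides the shell and the picture viewer there is one more tool, called as name([rows], argument=value, ...), one row to a line, values as JSON. step_arm: Moves the arm, as the interface text tells. Its arguments: {"type":"object","properties":{"increments":{"type":"array","items":{"type":"array"}},"grip":{"type":"number"},"force":{"type":"number"}},"required":["increments"]}

```bash
mkdir -p pics; ls
cat > h.py <<'E'
import numpy as np, cv2
from scipy.spatial.transform import Rotation as R
from cell import *
def cam(name):
    i=camera_info(name); K=np.array(i["K"],float); d=np.array(i["dist"],float)
    if "T_tool_cam" in i:
        s=sense(); T=np.eye(4); T[:3,:3]=R.from_rotvec(s["tool_rot"]).as_matrix(); T[:3,3]=s["tcp_pos"]
        T=T@np.array(i["T_tool_cam"]); return K,d,T[:3,:3],T[:3,3]
    o=np.array(i["orientation"],float)
    M=o if o.shape==(3,3) else R.from_rotvec(o).as_matrix() if o.size==3 else R.from_quat(o).as_matrix()
    return K,d,M,np.array(i["xyz"],float)
def ray(c,p):
    K,d,M,o=c; u=cv2.undistortPoints(np.array([[p]],float),K,d)[0,0]
    v=M@np.array([u[0],-u[1],-1]); return o,v/np.linalg.norm(v)
def onz(c,p,z):
    o,v=ray(c,p); return o+v*(z-o[2])/v[2]
def proj(c,X):
    K,d,M,o=c; q=(np.atleast_2d(X)-o)@M; q=q*[1,-1,-1]
    return cv2.projectPoints(q,np.zeros(3),np.zeros(3),K,d)[0][:,0]
def tri(rs):
    A=0;b=0
    for o,v in rs:
        P=np.eye(3)-np.outer(v,v);A=A+P;b=b+P@o
    X=np.linalg.solve(A,b); return X,[round(float(np.linalg.norm(np.cross(X-o,v))),1) for o,v in rs]
E
python3 - <<'E'
from h import *
np.set_printoptions(precision=1,suppress=True)
for n in ("scene","top"):
    im=capture(n); cv2.imwrite(f"pics/{n}0.png",im[...,::-1]); print(n,camera_info(n)["orientation"])
C={n:cam(n) for n in("scene","top")}; print([c[3] for c in C.values()])
for l in "illuminator lid_hinge lid_handle scoop scoop_eye stand hook_arm hook_tip water_bottle".split():
    rs=[]
    for n in C:
        r=pinpoint(n,l)
        for q in r[:2]: print(l,n,np.array(q["point"]),round(q["conf"],2))
        if r: rs.append(ray(C[n],r[0]["point"]))
    if len(rs)==2: print("   ",*tri(rs))
print(sense(),grip_point_offset)
E
```

```text
pics
scene [ 0.6 -0.4 -1. ]
top [ 0.1 -0.1 -1.6]
[array([-353.2, -632.1, 1396.1]), array([ 345.9,  -82.6, 1714.7])]
illuminator scene [315.2 226.1] 0.95
illuminator scene [233.1 185. ] 0.74
illuminator top [306.3 193.3] 0.82
    [568.2 -29.3   2.2] [3.7, 3.7]
lid_hinge scene [328.9 197.6] 0.82
lid_hinge top [306.7 161.3] 0.81
    [678.1 -26.9  46.5] [6.4, 6.4]
lid_handle scene [304.1 219. ] 0.67
lid_handle top [307.6 208.9] 0.65
    [496.1 -35.5 119.7] [2.3, 2.3]
scoop scene [313.2 208.6] 0.53
scoop top [305.  186.2] 0.52
    [580.3 -22.   79.8] [3.5, 3.5]
scoop_eye scene [298.4 199.6] 0.59
scoop_eye top [282.6 183.7] 0.52
scoop_eye top [276.7 246.1] 0.33
    [598.5  57.8  57.8] [2.1, 2.1]
stand scene [250.4 245.3] 0.68
stand scene [234.  188.4] 0.67
hook_arm scene [220.5 151.2] 0.58
hook_arm top [206.4 199.4] 0.83
hook_arm top [307.6 162.6] 0.57
    [524.  308.3 217.1] [3.9, 3.9]
hook_tip top [204.3 209.3] 0.64
water_bottle scene [401.6 256. ] 0.88
water_bottle top [384.4 176.7] 0.74
water_bottle top [304.4 188.8] 0.7
    [ 627.1 -334.6  -10.7] [3.5, 3.5]
{'t': 1.0, 'joint_positions': array([ 1.5,  0.4,  0. , -0. , -1.2, -0.3]), 'qvel': array([ 0.,  0.,  0., -0., -0.,  0.]), 'tau': array([ -0. , -58.3,  29.4,   6.9,  -0. ,   0. ]), 'tcp_pos': array([253.4, 625.6, 231.3]), 'tool_rot': array([ 3.1, -0.6, -0. ]), 'wrist_force': array([ 0.4, -0.4, -0.1]), 'torque': array([-0. ,  0.1,  0. ]), 'gripper_force': 0.0, 'grip_width': 85.36228603142027} 18.700000000000003
```

Run:
```python
import cv2
a=cv2.imread("pics/top0.png")[110:290,180:420]; cv2.imwrite("pics/c1.png",cv2.resize(a,None,fx=3.3,fy=3.3,interpolation=cv2.INTER_CUBIC))
a=cv2.imread("pics/scene0.png")[110:300,190:440]; cv2.imwrite("pics/c2.png",cv2.resize(a,None,fx=3.1,fy=3.1,interpolation=cv2.INTER_CUBIC))
```

```text
(no output)
```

View pics/c1.png

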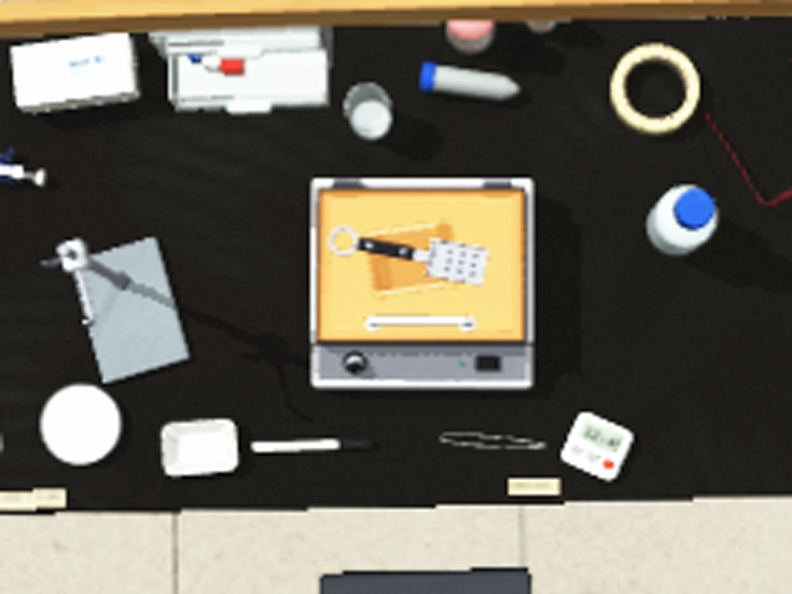

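View pics/c2.png

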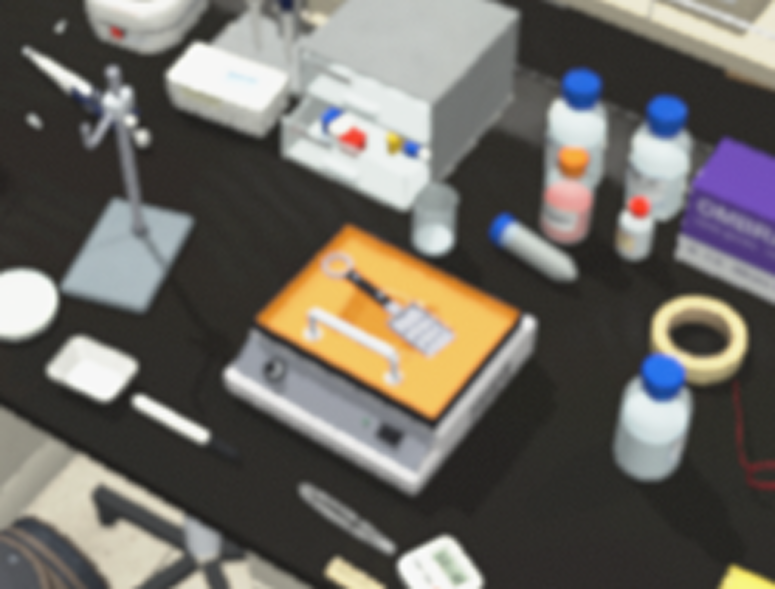

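Run:
```python
from h import *
np.set_printoptions(precision=1,suppress=True)
t=cam("top"); s=cam("scene")
T=lambda u,v:(180+u/3.3,110+v/3.3)
S=lambda u,v:(190+u/3.1,110+v/3.1)
print("eye",onz(t,T(342,240),85),onz(s,S(336,265),85))
print("hand start/end",onz(t,T(360,243),87),onz(t,T(414,253),87))
print("blade end mid",onz(t,T(485,263),86))
print("bar ends",onz(t,T(370,322),120),onz(t,T(470,323),120),onz(s,S(310,316),120),onz(s,S(394,366),120))
print("lid corners back",onz(t,T(318,191),82),onz(t,T(526,189),82),"housing front",onz(t,T(312,387),0),onz(t,T(532,387),0))
print("tip",onz(t,T(88,322),248),"tri",tri([ray(t,T(88,322)),ray(s,S(87,143))]))
print("boss/rodtop",onz(t,T(70,253),255),tri([ray(t,T(72,252)),ray(s,S(113,72))]))
print("base corners",[onz(t,T(*p),12)[:2] for p in((105,382),(188,356),(155,237),(80,262))],[onz(s,S(*p),12)[:2] for p in((62,290),(140,310),(193,215),(117,198))])
w=cam("wrist"); print(sense()["t"],w[3],w[2],camera_info("wrist")["K"])
print(R.from_rotvec(sense()["tool_rot"]).as_matrix())
```

```text
eye [596.6  53.2  85. ] [595.8  52.7  85. ]
hand start/end [592.4  33.1  87. ] [579.6 -26.6  87. ]
blade end mid [ 566.5 -105.1   86. ]
bar ends [500.8  21.5 120. ] [496.9 -86.6 120. ] [496.9  17.1 120. ] [489.1 -92.2 120. ]
lid corners back [653.2  79.5  82. ] [ 649.4 -153.2   82. ] housing front [438.5  98.1   0. ] [ 432.  -156.8    0. ]
tip [495.6 296.3 248. ] tri (array([499.2, 303.9, 216.8]), [0.6, 0.6])
boss/rodtop [564.9 312.9 255. ] (array([562.8, 309.2, 266.9]), [1.9, 1.9])
base corners [array([449.4, 337.3]), array([477.2, 240.1]), array([617.4, 278.1]), array([590.4, 366.8])] [array([445.3, 332.7]), array([470.8, 238.6]), array([621.5, 279. ]), array([593.9, 373.3])]
1.0 [318.4 599.6 373.1] [[-0.4  0.9  0.3]
 [-0.9 -0.4 -0.1]
 [-0.  -0.3  1. ]] [[286.6   0.  319.1]
 [  0.  286.6 196.8]
 [  0.    0.    1. ]]
[[ 0.9 -0.4 -0. ]
 [-0.4 -0.9 -0. ]
 [-0.   0.  -1. ]]
```

```bash
cat >> h.py <<'E'
def Rt(yaw,tilt=0):
    "tool down with tool x at yaw (deg); tilt about world -y: tool z tilts to +x"
    y=np.radians(yaw); M=np.array([[np.cos(y),np.sin(y),0],[np.sin(y),-np.cos(y),0],[0,0,-1]])
    return R.from_euler('y',-tilt,degrees=True).as_matrix()@M
def rel(p,M,p0=None,M0=None):
    s=sense(); p0=s["tcp_pos"] if p0 is None else p0
    M0=R.from_rotvec(s["tool_rot"]).as_matrix() if M0 is None else M0
    return np.round(M0.T@(np.array(p,float)-p0),1).tolist(), np.round(R.from_matrix(M0.T@M).as_rotvec(),3).tolist()
E
python3 - <<'E'
from h import *
print(rel([430,320,330],Rt(-60)),rel([330,560,330],Rt(-40)))
E
```

```text
([278.4, 216.9, -98.7], [0.0, -0.0, 0.662]) ([95.6, 32.0, -98.7], [0.0, -0.0, 0.313])
```

step_arm([
  [[20,5,-45],[0,0,0.1]],
  [[50,15,-80],[0,0,0.2]],
  [[95,35,-99],[0,0,0.3]],
  [[130,70,-99],[0,0,0.4]],
  [[165,100,-99],[0,0,0.5]],
  [[200,140,-99],[0,0,0.6]],
  [[240,180,-99],[0,0,0.66]],
  [[278,217,-99],[0,0,0.66]],
  [[278,217,-99],[0,0,0.66]],
  [[278,217,-99],[0,0,0.66]],
])

```text
t: 2.0
tcp_pos: [430.3, 318.3, 331.0]
tool_rot: [-2.719, 1.571, -0.0]
wrist_force: [0.0, 0.3, 0.3]
grip_width: 85.4
gripper_force: 0.0
```

Run:
```python
from h import *
np.set_printoptions(precision=1,suppress=True)
s=sense();print(s["t"],s["tcp_pos"],s["joint_positions"]*10, s["wrist_force"])
w=cam("wrist"); im=capture("wrist"); cv2.imwrite("pics/w1.png",im[...,::-1])
for l,z in(("hook_tip",248),("hook_arm",215),("stand",0)):
    for q in pinpoint("wrist",l)[:2]: print(l,np.array(q["point"]),q["conf"],onz(w,q["point"],z))
print("expected tip px",proj(w,[[493,293,248]]))
print(rel([560,0,300],Rt(-101)))
```

```text
2.0 [430.3 318.3 331. ] [ 10.    0.8  -1.3   0.  -13.6  -4.8] [0.  0.3 0.3]
hook_tip [254.6 141. ] 0.77 [499.3 300.1 248. ]
hook_arm [235.6 130.7] 0.76 [522.7 306.6 215. ]
stand [243.3 114.5] 0.59 [570.7 318.1   0. ]
expected tip px [[266. 137.]]
([343.2, 48.5, 30.1], [0.0, -0.0, 0.719])
```

View pics/w1.png

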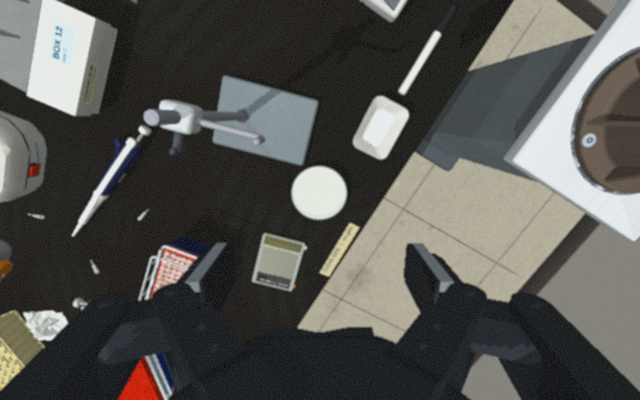

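step_arm([
  [[40,5,0],[0,0,0.1]],
  [[80,10,0],[0,0,0.2]],
  [[125,15,0],[0,0,0.3]],
  [[170,24,5],[0,0,0.4]],
  [[215,30,10],[0,0,0.5]],
  [[260,38,20],[0,0,0.6]],
  [[305,43,30],[0,0,0.7]],
  [[343,48,30],[0,0,0.72]],
  [[343,48,30],[0,0,0.72]],
  [[343,48,30],[0,0,0.72]],
])

```text
t: 3.2
tcp_pos: [560.7, -0.4, 299.6]
tool_rot: [1.994, -2.426, -0.001]
wrist_force: [0.1, 0.6, -0.2]
grip_width: 85.3
gripper_force: 0.0
```

Run:
```python
from h import *
np.set_printoptions(precision=1,suppress=True)
# hook from the earlier wrist picture
i=camera_info("wrist");T=np.eye(4);T[:3,:3]=R.from_rotvec([-2.719,1.571,0]).as_matrix();T[:3,3]=[430.3,318.3,331];T=T@np.array(i["T_tool_cam"])
w=(np.array(i["K"]),np.array(i["dist"]),T[:3,:3],T[:3,3])
print("tip",onz(w,(258.5,140),248),"rod top",onz(w,(152,118),262),"foot",onz(w,(243,115),12),"plate",[onz(w,p,12)[:2] for p in((222,75),(318,98),(305,164),(213,143))])
s=sense();print(s["t"],s["tcp_pos"],s["joint_positions"]*10)
w=cam("wrist"); im=capture("wrist"); cv2.imwrite("pics/w2.png",im[...,::-1])
for l,z in(("scoop_eye",85),("scoop",82),("lid_handle",120),("lid_hinge",66),("illuminator",0)):
    for q in pinpoint("wrist",l)[:2]: print(l,np.array(q["point"]),q["conf"],onz(w,q["point"],z))
```

```text
tip [496.6 298.1 248. ] rod top [567.9 319.7 262. ] foot [567.7 317.6  12. ] plate [array([620.4, 281.1]), array([479.3, 238. ]), array([447. , 336.5]), array([590.4, 380.1])]
3.2 [560.7  -0.4 299.6] [  3.5   1.3  -1.3  -0.  -13.1  -5.4]
scoop_eye [299.2 214.9] 0.64 [597.6  50.7  85. ]
scoop [300.1 159. ] 0.62 [581.1 -20.8  82. ]
lid_handle [367.9 142.7] 0.79 [500.1 -29.  120. ]
lid_handle [297.8 215. ] 0.53 [594.4  38.8 120. ]
lid_hinge [238.8 160.6] 0.71 [662.2 -32.3  66. ]
illuminator [312.6 139.3] 0.86 [563.8 -35.5   0. ]
```

View pics/w2.png

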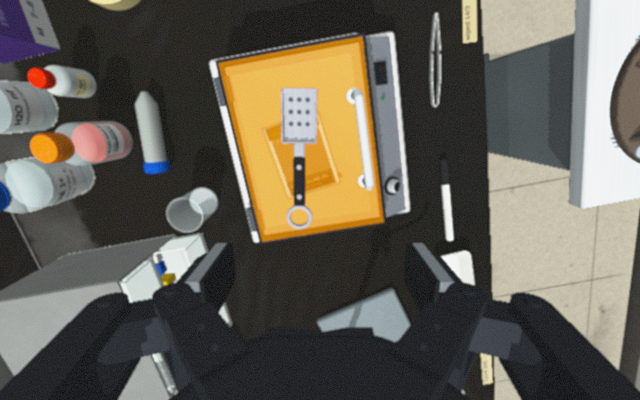

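Run:
```python
from h import *
np.set_printoptions(precision=1,suppress=True)
w=cam("wrist")
e=onz(w,(299.3,215),85);h=onz(w,(299,181),90);b=onz(w,(298.5,88),84);h0=onz(w,(299.5,156),90);h1=onz(w,(299,206),90)
d=e-b;y=np.degrees(np.arctan2(d[1],d[0]));print(e,h,b,h0,h1,np.linalg.norm(d),y)
u=np.array([np.cos(np.radians(y)),np.sin(np.radians(y))])
g=e[:2]-45*u;print("grasp",g)
print(rel([*g,120],Rt(y-180)))
print("bar",onz(w,(351,96),120),onz(w,(366,184),120))
```

```text
[597.4  52.4  85. ] [587.5   6.3  90. ] [ 565.3 -102.2   84. ] [580.3 -24.4  90. ] [594.5  38.6  90. ] 157.84802116658116 78.27956801903365
grasp [588.2   8.3]
([-12.9, -26.0, 180.6], [-0.0, 0.0, 0.013])
bar [510.3 -80.2 120. ] [508.8  18.3 120. ]
```

step_arm([
  [[-4,-8,40],[0,0,0.01]],
  [[-8,-16,85],[0,0,0.01]],
  [[-13,-26,130],[0,0,0.01]],
  [[-13,-26,170],[0,0,0.01]],
  [[-13,-26,190],[0,0,0.01]],
  [[-13,-26,205],[0,0,0.01]],
  [[-13,-26,215],[0,0,0.01]],
  [[-13,-26,215],[0,0,0.01]],
], grip=0.5, force=30)

```text
t: 4.3
tcp_pos: [587.6, 7.5, 84.2]
tool_rot: [1.983, -2.434, -0.001]
wrist_force: [-0.1, -0.4, -0.2]
grip_width: 42.6
gripper_force: 0.0
```

Run:
```python
from h import *
im=capture("wrist"); cv2.imwrite("pics/w3.png",im[...,::-1]); s=sense(); print(s["t"],s["tcp_pos"],s["wrist_force"],s["grip_width"])
```

```text
4.35 [588.28478695   7.50461118  85.34589116] [ 0.26056485 -0.18332535 -0.02765486] 42.8476035476449
```

View pics/w3.png

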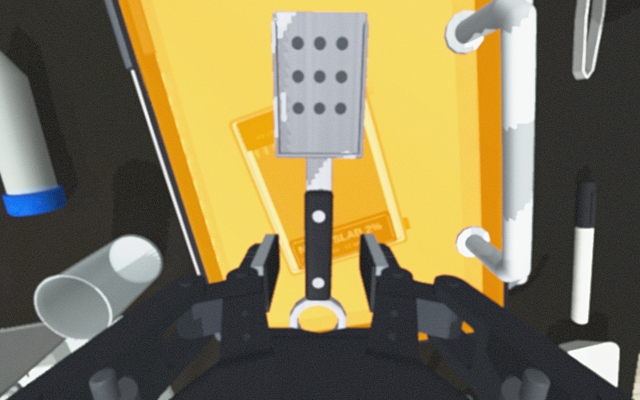

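step_arm([
  [[0,0,0],[0,0,0]],
  [[0,0,0],[0,0,0]],
  [[0,0,0],[0,0,0]],
  [[0,0,0],[0,0,0]],
  [[0,0,0],[0,0,0]],
], grip=1, force=50)

```text
t: 4.85
tcp_pos: [589.1, 7.4, 86.7]
tool_rot: [-1.983, 2.434, -0.002]
wrist_force: [-1.3, 0.7, 5.9]
grip_width: 12.7
gripper_force: 49.1
```

step_arm([
  [[0,0,-10],[0,0,0]],
  [[0,0,-25],[0,0,0]],
  [[0,0,-45],[0,0,0]],
  [[0,0,-65],[0,0,0]],
  [[0,0,-65],[0,0,0]],
])

```text
t: 5.35
tcp_pos: [590.0, 7.4, 153.9]
tool_rot: [-1.981, 2.432, -0.004]
wrist_force: [0.2, -0.3, -0.0]
grip_width: 13.2
gripper_force: 49.0
```

Run:
```python
from h import *
np.set_printoptions(precision=1,suppress=True)
w=cam("wrist");im=capture("wrist"); cv2.imwrite("pics/w4.png",im[...,::-1]); s=sense(); print(s["t"],s["tcp_pos"],s["wrist_force"],s["grip_width"],s["torque"])
for q in pinpoint("wrist","scoop_eye"):print(q)
```

```text
5.4 [589.1   7.3 152.2] [ 0.2 -0.  -1.7] 12.580862418054561 [-0.   0.1 -0. ]
{'point': [318.0, 317.1], 'conf': 0.58}
```

View pics/w4.png

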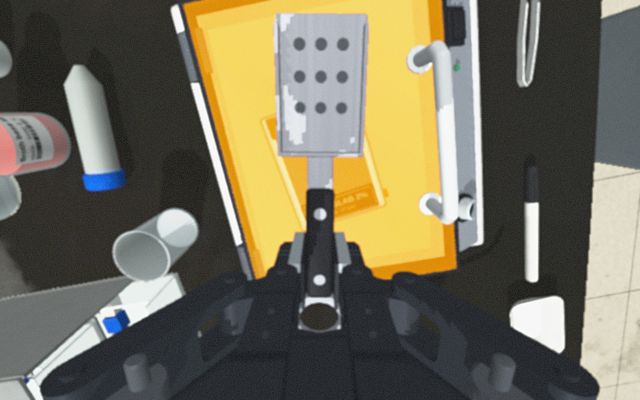

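Run:
```python
from h import *
np.set_printoptions(precision=2,suppress=True)
w=cam("wrist");s=sense();M=R.from_rotvec(s["tool_rot"]).as_matrix()
print("eye in tool",M.T@(onz(w,(319,316.5),s["tcp_pos"][2]-1)-s["tcp_pos"]))
print(rel([453.5,285,310],Rt(-163.2)), rel([589,7.4,310],Rt(-102)))
```

```text
eye in tool [-45.12  -0.53   1.04]
([-244.8, 188.3, -159.0], [-0.0, 0.001, 1.073]) ([-0.5, -0.7, -159.1], [-0.001, 0.001, 0.005])
```

step_arm([
  [[0,0,-40],[0,0,0]],
  [[0,0,-80],[0,0,0]],
  [[0,0,-120],[0,0,0.05]],
  [[-20,15,-155],[0,0,0.15]],
  [[-50,38,-159],[0,0,0.27]],
  [[-80,62,-159],[0,0,0.39]],
  [[-112,86,-159],[0,0,0.51]],
  [[-144,111,-159],[0,0,0.63]],
  [[-175,135,-159],[0,0,0.75]],
  [[-205,158,-159],[0,0,0.87]],
])

```text
t: 6.45
tcp_pos: [473.7, 240.9, 308.4]
tool_rot: [0.765, -3.046, 0.001]
wrist_force: [1.3, -0.9, -0.5]
grip_width: 12.6
gripper_force: 49.0
```

Run:
```python
from h import *
print(rel([453.5,285,290],Rt(-163.2)),sense()["grip_width"],sense()["joint_positions"])
```

```text
([-3.0, 48.4, 18.4], [-0.0, -0.002, 0.199]) 12.595822383385961 [ 8.39414876e-01  7.92417474e-02 -1.75247461e-01 -3.96872392e-04
 -1.31780304e+00 -1.91824415e+00]
```

step_arm([
  [[-1,16,0],[0,0,0.1]],
  [[-2,35,10],[0,0,0.2]],
  [[-3,48,18],[0,0,0.2]],
  [[-3,48,18],[0,0,0.2]],
  [[-3,48,18],[0,0,0.2]],
  [[-3,48,18],[0,0,0.2]],
])

```text
t: 7.05
tcp_pos: [455.2, 283.0, 291.4]
tool_rot: [-0.466, 3.107, -0.0]
wrist_force: [0.8, 0.1, -0.6]
grip_width: 13.0
gripper_force: 49.1
```

Run:
```python
from h import *
np.set_printoptions(precision=1,suppress=True)
s=sense();print(s["t"],s["tcp_pos"]);M=R.from_rotvec(s["tool_rot"]).as_matrix()
eye=s["tcp_pos"]+M@[-45,-0.5,1]; print("eye",eye,"yaw",np.degrees(np.arctan2(M[1,0],M[0,0])))
out=[]
rs={}
for n in("top","scene","wrist"):
    im=capture(n); c=cam(n)
    for l in("hook_tip","hook_arm","scoop_eye"):
        for q in pinpoint(n,l)[:1]: print(n,l,np.array(q["point"]),round(q["conf"],2)); 
    p=proj(c,[[496.6,298.1,248]])[0]; e=proj(c,[eye])[0]; print("  proj tip",p,"eye",e)
    k=40 if n!="wrist" else 90; x,y=map(int,(p+e)/2); x0=max(0,min(640-2*k,x-k)); y0=max(0,min(400-2*k,y-k))
    print("  crop",x0,y0)
    out.append(cv2.resize(im[y0:y0+2*k,x0:x0+2*k,::-1],(266,266),interpolation=cv2.INTER_CUBIC))
cv2.imwrite("pics/m5.png",np.hstack(out))
```

```text
7.05 [455.2 283.  291.4]
eye [498.4 295.7 290.4] yaw -162.94816773603887
top hook_tip [205.8 208.4] 0.61
top hook_arm [204.7 197.7] 0.98
top scoop_eye [201.6 202.9] 0.88
  proj tip [206.1 207.3] eye [203.5 205.4]
  crop 164 166
scene hook_tip [215.3 151. ] 0.64
scene hook_arm [220.  151.1] 0.92
scene scoop_eye [223.4 232.3] 0.73
  proj tip [217.4 150.3] eye [216.4 140.5]
  crop 176 105
wrist scoop_eye [319.3 318.4] 0.69
  proj tip [321.5 276.2] eye [317.4 316.4]
  crop 229 206
```

View pics/m5.png

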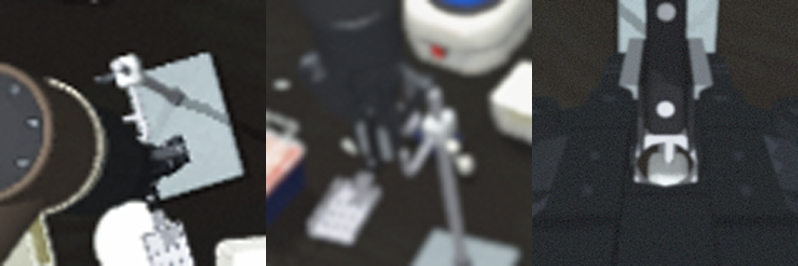

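Run:
```python
from h import *
s=sense();M=R.from_rotvec(s["tool_rot"]).as_matrix();print(s["tcp_pos"])
print(rel(s["tcp_pos"]+np.array([496.5,297.3,240])-(s["tcp_pos"]+M@[-45,-0.5,1]),Rt(-163.2)))
```

```text
[454.91567675 283.50485605 291.33508795]
([1.2, 1.5, 50.3], [0.0, 0.0, 0.004])
```

step_arm([
  [[1,1.5,10],[0,0,0]],
  [[1,1.5,20],[0,0,0]],
  [[1,1.5,28],[0,0,0]],
  [[1,1.5,34],[0,0,0]],
  [[1,1.5,40],[0,0,0]],
  [[1,1.5,45],[0,0,0]],
  [[1,1.5,50],[0,0,0]],
  [[1,1.5,50],[0,0,0]],
])

```text
t: 8.45
tcp_pos: [453.3, 284.4, 240.6]
tool_rot: [0.464, -3.106, 0.001]
wrist_force: [0.0, -0.5, -1.6]
grip_width: 12.8
gripper_force: 49.1
```

Run:
```python
from h import *
np.set_printoptions(precision=1,suppress=True)
s=sense();M=R.from_rotvec(s["tool_rot"]).as_matrix()
print(s["t"],s["wrist_force"],s["torque"]*10,s["tcp_pos"]+M@[-45,-0.5,1])
im=capture("wrist"); a=im[230:370,240:400,::-1]
im2=capture("scene");b=im2[110:190,175:265,::-1]
cv2.imwrite("pics/m6.png",np.hstack([cv2.resize(a,(400,350),interpolation=cv2.INTER_CUBIC),cv2.resize(b,(394,350),interpolation=cv2.INTER_CUBIC)]))
```

```text
8.45 [ 0.  -0.5 -1.6] [-0.4 -0.3 -0.1] [496.4 297.1 239.5]
```

View pics/m6.png

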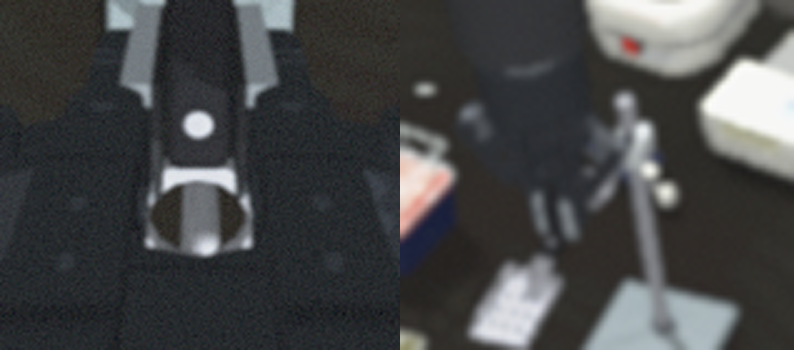

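step_arm([
  [[0,0,4],[0,0,0]],
  [[0,0,8],[0,0,0]],
  [[0,0,12],[0,0,0]],
  [[0,0,14],[0,0,0]],
  [[0,0,14],[0,0,0]],
  [[0,0,14],[0,0,0]],
])

```text
t: 9.15
tcp_pos: [453.5, 284.7, 227.3]
tool_rot: [-0.465, 3.107, -0.0]
wrist_force: [0.1, 0.3, -1.1]
grip_width: 12.6
gripper_force: 49.1
```

step_arm([
  [[0,0,0],[0,0,0]],
  [[0,0,0],[0,0,0]],
  [[0,0,0],[0,0,0]],
  [[0,0,0],[0,0,0]],
  [[0,0,0],[0,0,0]],
  [[0,0,0],[0,0,0]],
  [[0,0,0],[0,0,0]],
  [[0,0,0],[0,0,0]],
  [[0,0,0],[0,0,0]],
  [[0,0,0],[0,0,0]],
], grip=0.3)

```text
t: 10.15
tcp_pos: [453.5, 284.7, 227.3]
tool_rot: [0.464, -3.107, 0.0]
wrist_force: [0.5, 1.6, 0.2]
grip_width: 59.7
gripper_force: 0.0
```

Run:
```python
from h import *
np.set_printoptions(precision=1,suppress=True)
s=sense();print(s["t"],s["tcp_pos"],s["wrist_force"],s["grip_width"])
im=capture("wrist"); 
im2=capture("scene");b=im2[110:240,165:295,::-1]
cv2.imwrite("pics/m7.png",np.hstack([cv2.resize(im[...,::-1],(480,300)),cv2.resize(b,(300,300),interpolation=cv2.INTER_CUBIC)]))
```

```text
10.15 [453.5 284.7 227.3] [0.5 1.6 0.2] 59.709132842493254
```

View pics/m7.png

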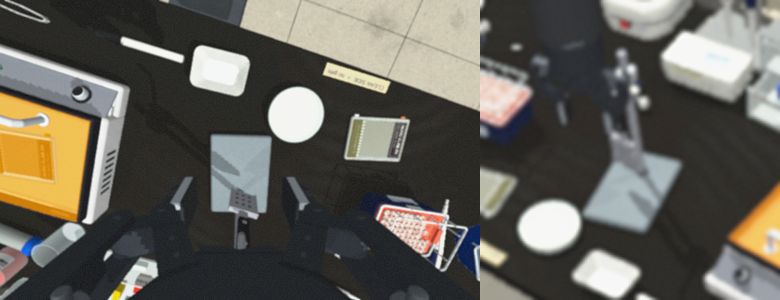

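Run:
```python
from h import *
print(rel([430,275,320],Rt(-163)),rel([460,-10,270],Rt(-91.6)))
```

```text
([25.3, -2.4, -92.7], [-0.0, -0.0, 0.0]) ([79.9, -283.7, -42.7], [-0.0, -0.0, -1.246])
```

step_arm([
  [[12,-1,0],[0,0,0]],
  [[25,-2,-10],[0,0,0]],
  [[25,-2,-50],[0,0,0]],
  [[25,-2,-93],[0,0,0]],
  [[30,-25,-93],[0,0,-0.12]],
  [[35,-55,-93],[0,0,-0.26]],
  [[40,-85,-93],[0,0,-0.4]],
  [[45,-115,-90],[0,0,-0.54]],
  [[50,-145,-85],[0,0,-0.68]],
  [[55,-175,-75],[0,0,-0.82]],
])

```text
t: 11.25
tcp_pos: [451.5, 100.1, 303.8]
tool_rot: [-1.672, 2.657, -0.0]
wrist_force: [0.3, -0.3, -0.2]
grip_width: 60.0
gripper_force: 0.0
```

Run:
```python
from h import *
print(sense()["tcp_pos"],rel([460,-10,270],Rt(-91.6)))
```

```text
[451.52140275 100.0685988  303.79934589] ([95.6, -55.2, 33.7], [-0.002, 0.002, -0.42])
```

step_arm([
  [[30,-18,10],[0,0,-0.14]],
  [[60,-35,20],[0,0,-0.28]],
  [[95,-55,33],[0,0,-0.42]],
  [[95,-55,33],[0,0,-0.42]],
  [[95,-55,33],[0,0,-0.42]],
], grip=0.45)

```text
t: 11.75
tcp_pos: [459.1, -9.1, 269.9]
tool_rot: [-2.179, 2.262, -0.0]
wrist_force: [-0.0, -0.2, -0.2]
grip_width: 47.0
gripper_force: 0.0
```

Run:
```python
from h import *
np.set_printoptions(precision=1,suppress=True)
s=sense();print(s["t"],s["tcp_pos"],s["joint_positions"]*10,s["grip_width"])
w=cam("wrist");im=capture("wrist"); cv2.imwrite("pics/w8.png",im[...,::-1])
for l,z in(("lid_handle",120),("lid_hinge",66),("illuminator",0)):
    for q in pinpoint("wrist",l)[:1]: print(l,np.array(q["point"]),q["conf"],onz(w,q["point"],z))
print(proj(w,[[500,20,120],[497,-85,120]]))
cap=[]
for n in("top","scene"):
    capture(n); c=cam(n)
    for l in("scoop_eye","hook_arm"):
        for q in pinpoint(n,l)[:1]: print(n,l,q)
```

```text
11.75 [459.1  -9.1 269.9] [  4.1  -0.3  -3.8   0.  -12.2  -4.5] 47.014247826695254
lid_handle [277.1 167.6] 0.76 [502.2 -27.9 120. ]
lid_hinge [150.4 158.2] 0.89 [663.9 -36.1  66. ]
illuminator [246.7 146.7] 0.9 [561.8 -38.8   0. ]
[[282.6 211.6]
 [277.9 109.6]]
top scoop_eye {'point': [203.6, 193.7], 'conf': 0.44}
top hook_arm {'point': [203.9, 197.0], 'conf': 0.85}
scene scoop_eye {'point': [222.4, 150.4], 'conf': 0.64}
scene hook_arm {'point': [222.2, 153.2], 'conf': 0.79}
```

View pics/w8.png

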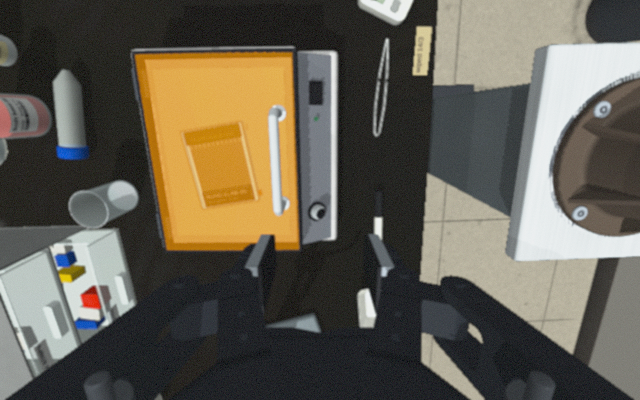

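Run:
```python
from h import *
np.set_printoptions(precision=1,suppress=True)
w=cam("wrist");im=capture("wrist")
im=cv2.imread("pics/w8.png").astype(int)
pts=[]
for r in range(118,206,4):
    row=im[r,262:292]; m=(row[:,0]>120)   # blue high => white
    c=np.where(m)[0]; 
    if len(c): pts.append((262+c.mean(),r,len(c)))
pts=np.array(pts);print(pts[::4])
X=np.array([onz(w,p[:2],120) for p in pts]); k=np.polyfit(X[:,1],X[:,0],1);print("slope deg",np.degrees(k[0]),"x at y=-33",np.polyval(k,-33))
a,b=onz(w,(274,107),120),onz(w,(280.5,214),120);print(a,b,(a+b)/2)
for q in [(134,50),(166,249),(296,47),(299,249)]: print(onz(w,q,82))
```

```text
[[276.  118.   17. ]
 [273.  134.   11. ]
 [274.  150.   11. ]
 [274.5 166.   10. ]
 [275.5 182.   10. ]
 [279.5 198.   16. ]]
slope deg 0.9572744784218581 x at y=-33 504.46669897153413
[501.5 -86.1 120. ] [502.9  23.9 120. ] [502.2 -31.1 120. ]
[ 650.5 -150.4   82. ]
[657.4  79.1  82. ]
[ 479.7 -146.5   82. ]
[488.8  84.5  82. ]
```

```bash
cat >> h.py <<'E'
Y=R.from_euler('z',-1.5,degrees=True).as_matrix()
def Rb(t): return Y@Rt(-90,t)
E
python3 - <<'E'
from h import *
M=Rb(15);b=np.array([502,-32,120])
for d in(-60,17): print(rel(b+M[:,2]*d,M))
E
```

```text
([22.7, -27.4, 91.4], [0.262, -0.001, -0.007])
([22.6, -47.3, 165.7], [0.262, -0.001, -0.007])
```

step_arm([
  [[8,-9,30],[0.09,0,0]],
  [[15,-18,60],[0.18,0,0]],
  [[22.5,-27.5,91],[0.262,0,-0.007]],
  [[22.5,-31,105],[0.262,0,-0.007]],
  [[22.5,-35,120],[0.262,0,-0.007]],
  [[22.5,-39,135],[0.262,0,-0.007]],
  [[22.5,-43,150],[0.262,0,-0.007]],
  [[22.5,-46,161],[0.262,0,-0.007]],
  [[22.5,-47.5,166],[0.262,0,-0.007]],
  [[22.5,-47.5,166],[0.262,0,-0.007]],
])

```text
t: 13.3
tcp_pos: [506.3, -32.5, 102.7]
tool_rot: [-2.056, 2.113, -0.279]
wrist_force: [0.2, -0.6, 0.1]
grip_width: 46.7
gripper_force: 0.0
```

step_arm([
  [[0,0,0],[0,0,0]],
  [[0,0,0],[0,0,0]],
  [[0,0,0],[0,0,0]],
  [[0,0,0],[0,0,0]],
  [[0,0,0],[0,0,0]],
  [[0,0,0],[0,0,0]],
], grip=1, force=40)

```text
t: 13.9
tcp_pos: [507.9, -32.1, 104.5]
tool_rot: [-2.054, 2.109, -0.281]
wrist_force: [5.3, -3.7, -1.1]
grip_width: 8.5
gripper_force: 39.1
```

Run:
```python
from h import *
s=sense();p=s["tcp_pos"];M=R.from_rotvec(s["tool_rot"]).as_matrix();M=Rb(15);print(s["wrist_force"])
h=np.array([661.5,-36,66])
for a in(1,3,6,9,12,15,18,20):
    Q=Y@R.from_euler('y',a,degrees=True).as_matrix()@Y.T   # +y rotation: -x goes up
    print(a,rel(h+Q@(p-h),Q@M,p,M))
```

```text
[ 5.34107224 -3.70203738 -1.07968279]
1 ([0.0, -1.4, -2.4], [-0.017, -0.0, -0.0])
3 ([-0.0, -4.2, -7.1], [-0.052, -0.0, -0.0])
6 ([-0.0, -8.8, -14.1], [-0.105, -0.0, 0.0])
9 ([-0.0, -13.7, -20.7], [-0.157, -0.0, 0.0])
12 ([0.0, -19.0, -27.1], [-0.209, -0.0, -0.0])
15 ([0.0, -24.6, -33.2], [-0.262, -0.0, -0.0])
18 ([0.0, -30.6, -39.0], [-0.314, -0.0, 0.0])
20 ([0.0, -34.7, -42.7], [-0.349, -0.0, -0.0])
```

step_arm([
  [[0,-1.4,-2.4],[-0.017,0,0]],
  [[0,-4.2,-7.1],[-0.052,0,0]],
  [[0,-8.8,-14.1],[-0.105,0,0]],
  [[0,-13.7,-20.7],[-0.157,0,0]],
  [[0,-19,-27.1],[-0.209,0,0]],
  [[0,-24.6,-33.2],[-0.262,0,0]],
  [[0,-24.6,-33.2],[-0.262,0,0]],
], force=60)

```text
t: 14.6
tcp_pos: [522.3, -32.5, 142.0]
tool_rot: [2.189, -2.251, -0.001]
wrist_force: [-1.3, 1.7, -1.4]
grip_width: 7.9
gripper_force: 60.5
```

Run:
```python
from h import *
np.set_printoptions(precision=1,suppress=True)
s=sense();p=s["tcp_pos"];M=R.from_rotvec(s["tool_rot"]).as_matrix();print(s["wrist_force"],s["torque"],s["joint_positions"],s["grip_width"])
h=np.array([661.5,-36,66]); b=p-M[:,2]*16.5
v=Y.T@(b-h);print("bar",b,"r",np.hypot(v[0],v[2]),"lid deg",np.degrees(np.arctan2(v[2],-v[0])-np.arctan2(54,158)),"tilt",np.degrees(np.arctan2(M[0,2],-M[2,2])))
M=Rb(0)
for a in(3,6,9,12,15,18,21,24,27,30):
    Q=Y@R.from_euler('y',a,degrees=True).as_matrix()@Y.T
    print(a,rel(h+Q@(p-h),Q@M,p,M))
```

```text
[-1.3  1.7 -1.4] [ 0.5  0.6 -0.1] [ 0.3  0.2 -0.4 -0.  -0.9 -0.3] 7.937206685375977
bar [522.4 -32.5 158.5] r 167.11777005227353 lid deg 14.74922457820958 tilt -0.1047334569931541
3 ([-0.0, -4.2, -7.2], [-0.052, -0.0, -0.0])
6 ([-0.0, -8.7, -14.1], [-0.105, -0.0, 0.0])
9 ([-0.0, -13.6, -20.8], [-0.157, -0.0, -0.0])
12 ([0.0, -18.8, -27.3], [-0.209, -0.0, -0.0])
15 ([-0.0, -24.4, -33.4], [-0.262, -0.0, 0.0])
18 ([0.0, -30.3, -39.3], [-0.314, -0.0, 0.0])
21 ([0.0, -36.5, -44.8], [-0.367, -0.0, 0.0])
24 ([-0.0, -43.0, -50.0], [-0.419, -0.0, 0.0])
27 ([0.0, -49.7, -54.9], [-0.471, -0.0, 0.0])
30 ([0.0, -56.7, -59.4], [-0.524, -0.0, 0.0])
```

step_arm([
  [[0,-4.2,-7.2],[-0.052,0,0]],
  [[0,-8.7,-14.1],[-0.105,0,0]],
  [[0,-13.6,-20.8],[-0.157,0,0]],
  [[0,-18.8,-27.3],[-0.209,0,0]],
  [[0,-24.4,-33.4],[-0.262,0,0]],
  [[0,-30.3,-39.3],[-0.314,0,0]],
  [[0,-36.5,-44.8],[-0.367,0,0]],
  [[0,-43,-50],[-0.419,0,0]],
  [[0,-49.7,-54.9],[-0.471,0,0]],
  [[0,-56.7,-59.4],[-0.524,0,0]],
])

```text
t: 15.6
tcp_pos: [577.8, -34.1, 201.0]
tool_rot: [1.901, -1.955, -0.524]
wrist_force: [-2.1, 0.2, -0.5]
grip_width: 7.8
gripper_force: 61.5
```

step_arm([
  [[0,0,0],[0,0,0]],
  [[0,0,0],[0,0,0]],
  [[0,0,0],[0,0,0]],
  [[0,0,0],[0,0,0]],
])

```text
t: 16.0
tcp_pos: [577.9, -34.1, 201.0]
tool_rot: [1.903, -1.956, -0.523]
wrist_force: [-2.6, 1.1, -0.6]
grip_width: 7.4
gripper_force: 61.6
```

Run:
```python
from h import *
np.set_printoptions(precision=1,suppress=True)
s=sense();p=s["tcp_pos"];M=R.from_rotvec(s["tool_rot"]).as_matrix();print(s["t"],p,s["wrist_force"],s["torque"],s["joint_positions"],s["grip_width"])
h=np.array([661.5,-36,66]); b=p-M[:,2]*16.5
v=Y.T@(b-h);print("bar",b,"r",np.hypot(v[0],v[2]),"lid deg",np.degrees(np.arctan2(v[2],-v[0])-np.arctan2(54,158)),"tilt",np.degrees(np.arctan2(M[0,2],-M[2,2])))
im=capture("scene")[100:300,190:430,::-1];w=capture("wrist")[...,::-1];t=capture("top")[110:260,180:360,::-1]
cv2.imwrite("pics/m9.png",np.vstack([cv2.resize(im,(480,400),interpolation=cv2.INTER_CUBIC)]) if 0 else np.hstack([cv2.resize(im,(456,380),interpolation=cv2.INTER_CUBIC),np.vstack([cv2.resize(w,(304,190)),cv2.resize(t,(304,190))])]))
for l in("scoop_eye","lid_handle"):
    for n in("scene","top"): print(n,l,pinpoint(n,l)[:1])
print(proj(cam("scene"),[b]),proj(cam("top"),[b]))
```

```text
16.0 [577.9 -34.1 201. ] [-2.6  1.1 -0.6] [ 0.1 -0.9 -0.1] [ 0.2  0.6  0.2 -0.1 -1.7 -0.2] 7.364894869853644
bar [586.1 -34.3 215.3] r 167.28124851231118 lid deg 44.344402076177076 tilt -29.977301007426412
scene scoop_eye [{'point': [433.1, 331.9], 'conf': 0.75}]
top scoop_eye [{'point': [205.1, 191.4], 'conf': 0.49}]
scene lid_handle [{'point': [319.2, 176.9], 'conf': 0.71}]
top lid_handle [{'point': [305.4, 179.6], 'conf': 0.7}]
[[318.5 181.1]] [[306.3 179.3]]
```

View pics/m9.png

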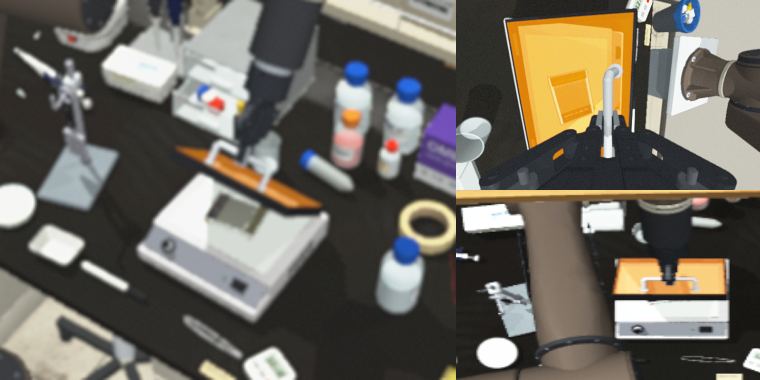

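step_arm([
  [[0,-0.7,-1.2],[-0.009,0,0]],
  [[0,-0.7,-1.2],[-0.009,0,0]],
  [[0,-0.7,-1.2],[-0.009,0,0]],
  [[0,-0.7,-1.2],[-0.009,0,0]],
  [[0,-0.7,-1.2],[-0.009,0,0]],
], force=80)

```text
t: 16.85
tcp_pos: [579.5, -34.1, 202.0]
tool_rot: [1.897, -1.949, -0.531]
wrist_force: [-4.3, 3.7, 3.3]
grip_width: 7.5
gripper_force: 78.4
```

```bash
python3 -c "
from cell import *
s=sense();print(s['tcp_pos'],s['wrist_force'],s['grip_width']);print(close_job())"
```

```text
[579.49685238 -34.11942841 201.97739251] [-4.28264775  3.74429215  3.28401585] 7.465494269052789
the job is handed in; nothing more can be done
None
```

The scoop is hanging by its eye on the stand's hook, the lid is held by its handle at about 45 degrees (estimated from the arm's pose), and I handed the job in at about 17 s.

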